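# Pack and set the clamp box

## Task

Take the black roller hub and the aluminium block from the green tray and pack them upright on the floor of the clamp box's trough, in a row with the steel sleeve already there, the block's long side across the trough. Then turn the red thumbscrew clockwise until it seats, back it off a quarter turn, and finish while still holding the thumbscrew between the fingers at that setting. Leave the other things on the bench where they are.

Things in the scene. Friction and masses are not known exactly. Their poses are not given: they have to be found in the camera images.
- clamp_box: Clamp box bolted to the bench: an open trough on a blue base plate. Origin: centre of the trough, at bench level; z up, y along the row of parts, x across it. Fixed end wall at +y; sliding steel jaw at -y, and behind it an aluminium housing (x +-30 mm, y -185 to -109 mm, top 54 mm above the bench) that carries the thumbscrew at x = 0, y = -147 mm.
- box_floor (a point): Centre of the trough's floor, 6 mm above the bench. The trough is 51 mm wide inside (box x); side walls 10 mm thick, their tops 20 mm above the bench. The end wall's inner face is at box y = +65 mm, its top 30 mm above the bench.
- jaw_face (a point): Top middle of the jaw's face towards the parts (30 mm above the bench, box x = 0). Box y = -65 mm with the screw seated, and 5 mm further towards -y for each rad the screw is open; the screw drives it. With all three parts in and the screw seated, some 2 mm of play remain in the row.
- wing: Red flat wing of the thumbscrew, the part to grip: an upright bar 42 mm long (its own x), 12 mm thick (its own y), 38 mm high, with a white line from its middle to its +x end on top. Origin: on the screw's vertical axis at its underside, 62.5 mm above the bench. It stands on a black disc of 40 mm diameter and does not rise or sink in turning.
- wing_grip (a point): On the screw's axis, 22 mm above the wing's underside (84.5 mm above the bench): a good height for the middle of the finger pads (TCP).
- screw (a joint): Angle (rad) by which the thumbscrew is open: 0 = seated hard against its stop (wing's x axis along the box's x axis, white line to box +x), growing anticlockwise seen from above, up to 2.6. Clockwise closes it. Friction about 0.06 N m; it stays where it is left.
- tray: Low green tray fixed on the bench, 240 x 180 mm, floor 4 mm thick, rim 10 mm above the bench. Origin: centre of its underside.
- hub: Black roller hub, to be packed: flange 46 mm diameter from 0 to 16 mm height (foot chamfered 3 mm), above it a neck of 36 mm diameter up to 50 mm; brass spot on top. About 0.1 kg. Origin: centre of its underside; z up. Grip the neck with the TCP about 38 mm above the underside.
- block: Aluminium bearing block, to be packed: 46 mm (its x) by 36 mm (its y) by 50 mm high, with a dark bore and two bolt heads (2 mm) on top. About 0.2 kg. Origin: centre of its underside; z up. Its 46 mm side goes across the trough. Grip the 46 mm width with the TCP about 38 mm above the underside: the fingertips then stay above the side walls.
- sleeve: Steel sleeve with a copper-coloured top, 46 mm diameter, 50 mm high, standing in the trough near the fixed end wall from the start. Origin: centre of its underside.
- oring: Bystander: orange plastic ring, 32 mm across, 8 mm high, on the tray. Origin: centre of its underside.
- glue: Bystander: white bottle with a red cap, 52 mm diameter, 130 mm high. Origin: centre of its underside.
- tape: Bystander: white paper roll, 90 mm across, 40 mm high. Origin: centre of its underside.
- driver: Bystander: screwdriver lying on the bench. Origin: on its underside, near its middle.
- bigwheel: Bystander: larger black wheel, 72 mm diameter, 36 mm high. Origin: centre of its underside.
- spanner: Bystander: steel wrench lying on the bench. Origin: on its underside, near its middle.
- weight: Bystander: brass cylinder, 44 mm diameter, 45 mm high. Origin: centre of its underside.
There are look-alikes about, which are no part of the job. Leave any pink, purple or turquoise look-alike of the hub alone.

How it is judged:
By the outcome, as a careful person would: the job done as asked, in the order asked, and still so for the second after the job is handed in, while the arm keeps its last pose, push and grip.
It also fails if it takes over 72 s, if anything falls off the work surface, if the arm or the gripper's body presses on something with over 40 N, if the wrist force passes 120 N, or if a joint passes its speed limit or range.

## Robot

A 7-joint arm with a two-finger parallel gripper is mounted at the origin on the work surface. World frame = base frame: x ahead of the robot, y to its left, z up, the work surface at z = 0. Lengths are in mm, angles in rad, forces in N, time in s.
With the tool pointing down it reaches from about 425 to 875 mm from the base axis. Payload 4.7 kg.
Tool frame: the origin (TCP) lies between the finger pads, 19 mm behind the fingertips; this is the grasp point; z points along the fingers, y is the line along which they close (so a half turn about z gives the same grasp; the last joint's range is limited). The gripper opens to 85 mm and grips with 20 to 120 N. Pads are 22 mm wide; open, the fingers measure 114 mm over their backs; the gripper's body (76 mm by 85 mm) begins 54 mm behind the grasp point. The pads swing forward as they close: fully open they stand 13 mm farther back than shut.
Start: joints at [1.175, 0.321, -0.07, 1.45, 0.023, 1.371, -0.057], TCP at [258.96, -596.207, 250.049] pointing down, gripper open.
Joint ranges: [-2.86, 2.86], [-0.3, 2.09], [-1.38, 1.24], [0.06, 2.45], [-1.56, 4.7], [0.09, 2.05], [-2.69, 2.69]. Speed limits (rad/s): [2.57, 2.57, 3.14, 3.14, 3.14, 3.14, 3.14].

## Interface

Orientations are given as a unit quaternion [x, y, z, w].
In Python, from workcell import r, vision gives the robot as it stands.
- The arm moves only by the tool move_arm, never from a script. Its arguments are lists of equal length, an entry for each row: "xyz": the shift along the tool's x, y, z in mm, a list of three; "twist": the turn about the tool's z in rad; "hand": the closure, from 0 (fully open) to 1 (shut). A call has 1 to 8 rows; each row is the pose to reach, as a shift and turn from the pose commanded when the call began, along the tool's axes at that moment; what a row does not reach only later rows make up. A row lasts 1/12 s, in which the tool goes at most 41.7 mm and 7.16 degrees, less where a joint would pass 70% of its speed; a pose out of reach is approached as far as the arm can. A call with a gripper value outside its range is refused whole. The fingers move at their own pace and stop on an object; "grip_force" is the grip in N (left out, the last holds). Time passes only in rows, so rows that repeat a pose let the fingers close. It gives the time, the measured TCP pose, the force, the opening and the grip force at its end, in the units of the state.
- r.sense(): the state, without advancing time (a new reading comes with each control period).
- vision.camera(name): name is "scene" or "top"; returns the picture (480x640x3 uint8, blue, green, red); there is no depth.
- vision.get_calibration(name): a dict with "fx", "fy", "cx", "cy" (pixels), "R" (3x3) and "t" (3): a world point X has camera coordinates R X + t. Camera axes: x right, y down, z forward; pixel columns grow to the right and rows downward; lengths in mm; the calibration is good to about 2 mm. A picture is of the moment at which its call begins. get_calibration takes no time and is no camera call.
- r.hand_in(): hands the job in; it is judged then, once.
The state is a dict: "time": time; "joints": joint angles; "dq": joint speeds; "joint_torque": joint torques, N m; "ee_pos": TCP position; "tool_rot": TCP orientation; "contact_force": force on the tool from outside, world axes, zero at the start; "wrist_torque": the same for the moment, N m; "opening": opening from 0.0 (shut) to 1.0 (fully open); "gripper_force": force on a finger pad.
Only numpy, scipy, OpenCV 4.12 (cv2) and the standard library are available. Lean on these libraries where they do the work, as an engineer would, in place of code of your own. Each camera call takes 0.05 s, during which the arm holds its last target. There are 200 camera calls.

## Working session

There is one attempt and no reset: what is moved stays moved. The work goes in short steps, Python scripts to look and compute and a tool call to move; the robot and the scene stay as the last step left them, time stands still between calls to the robot, and variables do not carry over. Pictures are saved under pics/ and viewed, at most 10 in all, crops included, and the job is handed in when it is done.

Besides the shell and the picture viewer there is one more tool, called after "Emit:" in YAML: its name, and indented under it one key for each argument. move_arm: Moves the arm, as the interface text tells. Its arguments: {"type":"object","properties":{"xyz":{"type":"array"},"twist":{"type":"array"},"hand":{"type":"array"},"grip_force":{"type":"number"}},"required":["xyz","twist","hand"]}

```bash
ls; mkdir -p pics; python3 - <<'E'
from workcell import r, vision
import cv2
for n in ("scene","top"):
    im=vision.camera(n); cv2.imwrite(f"pics/{n}0.png",im)
    c=vision.get_calibration(n); print(n,c)
s=r.sense(); print(s)
E
```

```text
pics
scene {'fx': 595.1047569817787, 'fy': 595.1047569817787, 'cx': 318.0880280715283, 'cy': 247.70650633661174, 'R': array([[-0.58235362,  0.81293391,  0.00165004],
       [ 0.67038589,  0.481384  , -0.56466999],
       [-0.45983369, -0.32773145, -0.82531514]]), 't': array([ 362.15013896, -304.06916808, 1445.01606058])}
top {'fx': 569.2772390128487, 'fy': 569.2772390128487, 'cx': 311.3753280629447, 'cy': 244.79880374812333, 'R': array([[ 0.01394172, -0.99989751,  0.00325608],
       [-0.99134279, -0.01424748, -0.13052388],
       [ 0.13055689, -0.00140817, -0.99143982]]), 't': array([ -75.79836377,  602.01092726, 1384.76487723])}
{'time': 0.1, 'joints': array([ 1.1750814 ,  0.32176715, -0.0701134 ,  1.45160098,  0.02262096,
        1.37079769, -0.0569077 ]), 'dq': array([ 1.00993544e-03, -7.68054132e-04,  2.88670750e-04, -1.42708062e-03,
       -1.02469942e-04, -1.87033326e-04,  2.27937510e-05]), 'joint_torque': array([-1.09630153e-03, -4.94881582e+01, -3.84410592e-01, -3.15211165e+01,
        1.29878602e-02,  7.49659695e-03,  1.28320369e-05]), 'ee_pos': array([ 258.76567729, -595.75996865,  248.9971192 ]), 'tool_rot': array([ 9.79074074e-01,  2.03502237e-01, -2.33705130e-04, -8.61698492e-04]), 'contact_force': array([0.53436501, 0.01604847, 0.0119428 ]), 'wrist_torque': array([-0.01025299,  0.06032844,  0.01794069]), 'gripper_force': 0.0, 'opening': 1.0019174876429535}
```

View pics/top0.png

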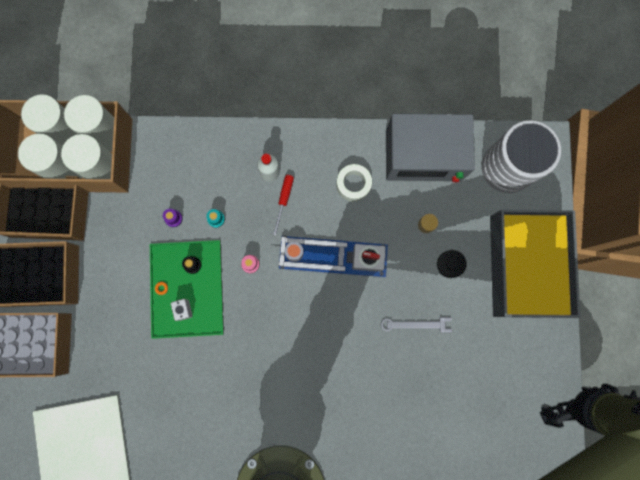

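View pics/scene0.png

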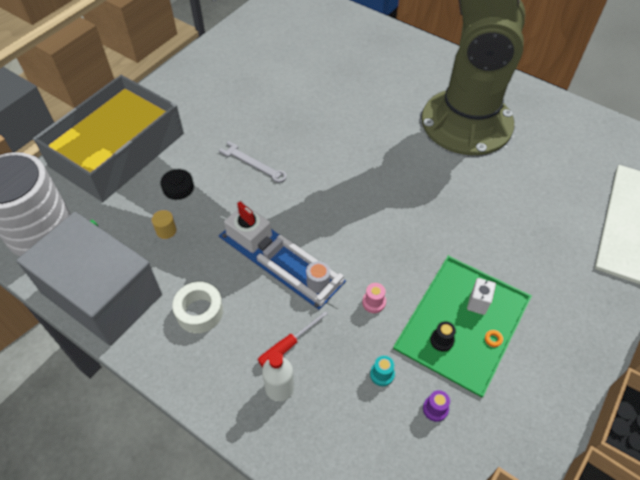

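Top view: black hub with brass spot (191,265), aluminium block (179,310) on the tray; O-ring (161,288); box with sleeve (294,251), wing (371,256).
Hub look-alikes: purple (172,216), turquoise (215,217), pink (250,263), big black wheel (451,263). By colour and the tray, the hub is (191,265). The only silvery block on the tray is (179,310). I'll check this in a close crop.

```bash
python3 - <<'E'
import cv2,numpy as np
t=cv2.imread('pics/top0.png'); s=cv2.imread('pics/scene0.png')
up=lambda im,x,y,w,h,k: cv2.resize(im[y:y+h,x:x+w],None,fx=k,fy=k,interpolation=cv2.INTER_CUBIC)
a=np.hstack([up(t,150,240,75,60,5)[:300,:375],up(s,420,270,85,60,5)[:300,:425]])   # x150,y240 | x420,y270
a2=np.hstack([up(t,150,285,50,40,5)[:200,:250],up(t,272,230,110,40+20,5)])[:300] if 0 else up(t,270,225,130,50,6)[:300,:780]
b=np.zeros((300,800,3),np.uint8); b[:a2.shape[0],:a2.shape[1]]=a2
cv2.imwrite('pics/crop1.png',np.vstack([a,b]))
E
```

```text
(no output)
```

View pics/crop1.png

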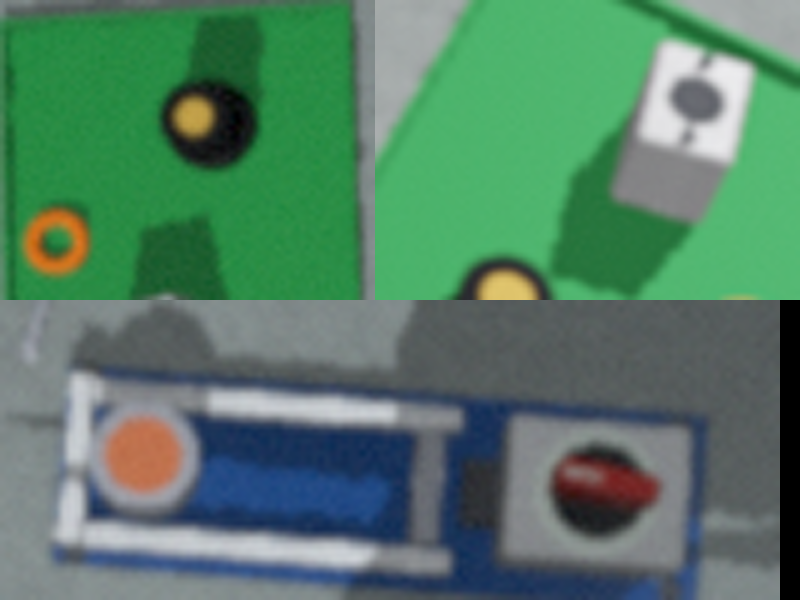

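The crop confirms the hub (brass spot (189,263)) and the block (dark bore, two bolt heads). The white line on the wing points roughly to the sleeve side, so the screw is about 1.4 rad open.

```bash
cat > h.py <<'E'
import cv2,numpy as np
from workcell import r,vision
CAL={n:vision.get_calibration(n) for n in("scene","top")}
def ray(n,p):
    c=CAL[n]; d=c["R"].T@np.array([(p[0]-c["cx"])/c["fx"],(p[1]-c["cy"])/c["fy"],1.]); return -c["R"].T@c["t"],d/np.linalg.norm(d)
def plane(n,p,z):
    o,d=ray(n,p); return o+d*(z-o[2])/d[2]
def tri(pt,ps):
    A=[];b=[]
    for n,p in(("top",pt),("scene",ps)):
        o,d=ray(n,p); P=np.eye(3)-np.outer(d,d); A.append(P); b.append(P@o)
    X=np.linalg.lstsq(np.vstack(A),np.hstack(b),rcond=None)[0]
    return X,np.linalg.norm(np.vstack(A)@X-np.hstack(b))
def blob(im,box,lo,hi):   # HSV mask centroid in box x,y,w,h
    x,y,w,h=box; k=6
    c=cv2.resize(im[y:y+h,x:x+w],None,fx=k,fy=k,interpolation=cv2.INTER_CUBIC)
    m=cv2.inRange(cv2.cvtColor(c,cv2.COLOR_BGR2HSV),np.array(lo),np.array(hi))
    cs=cv2.findContours(m,cv2.RETR_EXTERNAL,cv2.CHAIN_APPROX_NONE)[0]; c=max(cs,key=cv2.contourArea)
    M=cv2.moments(c); f=lambda u:(np.asarray(u)+.5)/k-.5+[x,y]
    return f([M['m10']/M['m00'],M['m01']/M['m00']]),M['m00']/k**2,f(cv2.boxPoints(cv2.minAreaRect(c))),f(c[:,0])
E
python3 - <<'E'
from h import *
t=cv2.imread('pics/top0.png'); s=cv2.imread('pics/scene0.png')
np.set_printoptions(precision=2,suppress=True)
B=dict(hub=((182,255,18,18),(432,320,28,28),(12,100,90),(32,255,255)),
 sleeve=((282,240,24,24),(304,260,30,26),(3,90,120),(16,255,255)),
 block=((165,296,30,28),(464,274,36,44),(0,0,195),(179,45,255)),
 wing=((356,244,30,26),(230,196,32,34),(170,120,60),(179,255,255)))
for k,(a,b,lo,hi) in B.items():
    p=blob(t,a,lo,hi);q=blob(s,b,lo,hi); print(k,p[0],p[1],q[0],q[1],*tri(p[0],q[0]));
    if k=='block': print(p[2],q[2])
c=cv2.resize(s[200:298,218:348],None,fx=6,fy=6,interpolation=cv2.INTER_CUBIC); cv2.imwrite('pics/crop2.png',c)
E
```

```text
hub [188.3  262.86] 52.31944444444444 [446.   328.96] 111.01388888888889 [552.02 233.48  57.75] 1.7258106862462943
sleeve [293.42 250.35] 111.25 [317.99 270.45] 148.84722222222223 [586.5  -24.23  60.29] 1.6737103133593902
block [183.72 309.2 ] 37.72222222222222 [489.54 291.55] 126.84722222222223 [434.84 252.03  47.61] 13.218609334575715
[[179.11 301.29]
 [183.46 300.27]
 [187.18 316.25]
 [182.82 317.26]] [[482.25 300.1 ]
 [485.9  280.59]
 [495.38 282.37]
 [491.73 301.88]]
wing [364.93 255.62] 2.0833333333333335 [246.21 221.84] 1.375 [ 577.67 -202.84   65.43] 6.903345043497431
```

View pics/crop2.png

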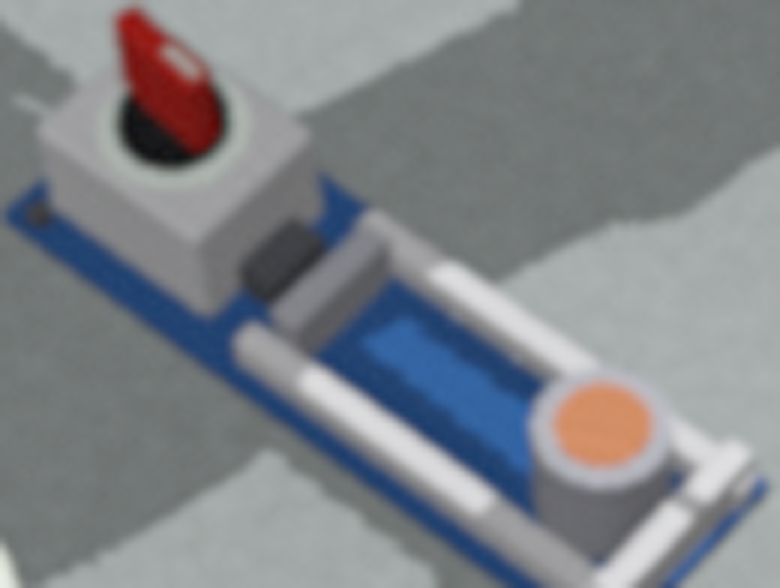

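Scene crop: wing standing over the disc at about (246,219) px, the housing's top-face corners near (225,222), (250,240), (271,222). Jaw at about (274,246), both walls visible, sleeve cap at (318,270). Hub and sleeve triangulate a few mm high (57.7, 60.3 against the expected 54, 56). That fits a calibration bias, so I'll use the known heights and check the difference between views.

```bash
cat >> h.py <<'E'
def edge(im,p,q,w=3):   # refine a straight edge near p-q -> (point,dir)
    g=cv2.GaussianBlur(im,(0,0),.7).astype(np.float32); p=np.array(p,float);q=np.array(q,float)
    d=(q-p)/np.linalg.norm(q-p); n=np.array([-d[1],d[0]]); o=np.arange(-w,w+.01,.25)
    T=np.linspace(.04,.96,60); X=(p+T[:,None]*(q-p))[:,None]+o[None,:,None]*n
    v=cv2.remap(g,X[...,0].astype(np.float32),X[...,1].astype(np.float32),cv2.INTER_LINEAR)
    e=np.abs(np.gradient(v,axis=1)).sum(2); k=e.argmax(1)
    P=p+T[:,None]*(q-p)+o[k][:,None]*n
    vx,vy,x,y=cv2.fitLine(P.astype(np.float32),cv2.DIST_HUBER,0,.01,.01).ravel(); L=np.array([x,y]),np.array([vx,vy])
    return L, np.median(np.abs((P-L[0])@np.array([-vy,vx])))
def cross(a,b):
    s=np.linalg.solve(np.stack([a[1],-b[1]],1),b[0]-a[0]); return a[0]+s[0]*a[1]
E
python3 - <<'E'
from h import *
np.set_printoptions(precision=2,suppress=True)
t=cv2.imread('pics/top0.png'); s=cv2.imread('pics/scene0.png')
for k,pt,z in(("hub",((188.3,262.86),(446,328.96)),54),("sleeve",((293.42,250.35),(317.99,270.45)),56)):
    print(k,"top",plane("top",pt[0],z),"scene",plane("scene",pt[1],z))
T=lambda u,v:(270+u/6-.4,225+(v-300)/6-.4); S=lambda u,v:(218+u/6-.4,200+v/6-.4)
for n,im,a,b,z,lab in(("top",t,T(110,375),T(450,408),20,"+x outer"),("top",t,T(110,522),T(440,550),20,"-x inner"),
   ("top",t,T(100,395),T(95,520),30,"end inner"),
   ("scene",s,S(280,330),S(560,520),20,"+x inner"),("scene",s,S(400,215),S(700,410),20,"-x outer"),
   ("top",t,T(520,413),T(680,428),54,"h +x"),("top",t,T(690,440),T(684,555),54,"h -y"),("top",t,T(510,560),T(670,571),54,"h -x"),("top",t,T(503,425),T(497,545),54,"h +y"),
   ("scene",s,S(50,137),S(185,233),54,"h +x"),("scene",s,S(205,232),S(310,137),54,"h +y"),("scene",s,S(230,75),S(308,122),54,"h -x")):
    L,res=edge(im,a,b); m=L[0]; A=plane(n,m-10*L[1],z);B=plane(n,m+10*L[1],z); d=(B-A)[:2]; d/=np.linalg.norm(d)
    if d[np.abs(d).argmax()]<0:d=-d
    print(n,lab,"px",m,"res %.2f"%res,"mid",plane(n,m,z)[:2],"dir deg %.2f"%np.degrees(np.arctan2(d[1],d[0])))
a=cv2.resize(t[294:326,162:202],None,fx=10,fy=10,interpolation=cv2.INTER_CUBIC)
b=cv2.resize(s[270:320,460:500],None,fx=10,fy=10,interpolation=cv2.INTER_CUBIC)
o=np.zeros((500,800,3),np.uint8);o[:320,:400]=a;o[:500,400:]=b;cv2.imwrite('pics/block.png',o)
E
```

```text
hub top [551.88 235.41  54.  ] scene [550.6  232.06  54.  ]
sleeve top [586.4 -23.1  56. ] scene [584.91 -26.82  56.  ]
top +x outer px [318.37 240.21] res 0.22 mid [617.62 -84.9 ] dir deg 86.37
top -x inner px [318.36 264.08] res 0.23 mid [556.74 -85.61] dir deg 86.26
top end inner px [284.39 250.4 ] res 0.41 mid [589.1    0.39] dir deg -2.52
scene +x inner px [286.64 271.75] res 0.21 mid [605.18 -88.67] dir deg 85.97
scene -x outer px [314.17 257.62] res 0.28 mid [546.14 -63.99] dir deg 86.34
top h +x px [369.59 244.8 ] res 0.24 mid [ 603.19 -211.45] dir deg 86.50
top h -y px [384.17 255.6 ] res 0.22 mid [ 576.78 -247.52] dir deg -4.18
top h -x px [367.98 268.22] res 0.20 mid [ 544.93 -207.51] dir deg 85.93
top h +y px [354.07 254.18] res 0.13 mid [ 579.26 -173.1 ] dir deg -4.43
scene h +x px [235.43 230.08] res 0.22 mid [ 602.75 -217.93] dir deg 86.14
scene h +y px [262.86 228.67] res 0.10 mid [ 567.89 -175.4 ] dir deg -3.51
scene h -x px [263.07 216.52] res 0.34 mid [ 543.62 -194.24] dir deg 112.38
```

View pics/block.png

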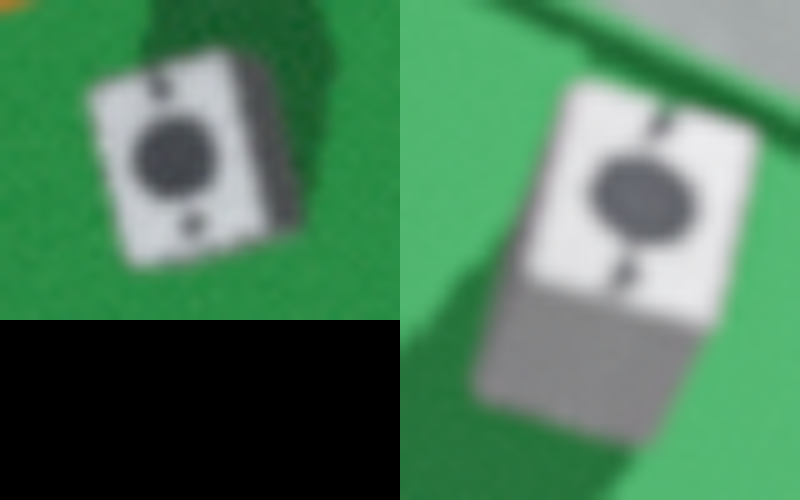

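Block crops: top-face corners in the top view are (171,303.5), (185.5,299), (188.5,317.5), (175.5,320.8). In the scene view they are (477,278), (496,282.5), (491.5,302.5), (472.8,297.5). I'll refine these and compute targets.

```bash
python3 - <<'E'
from h import *
np.set_printoptions(precision=2,suppress=True)
t=cv2.imread('pics/top0.png'); s=cv2.imread('pics/scene0.png')
def quad(n,im,C,z):
    C=np.array(C); L=[]
    for i in range(4):
        a,b=C[i],C[(i+1)%4]; L.append(edge(im,a+.12*(b-a),b-.12*(b-a),2)[0])
    P=np.array([cross(L[i-1],L[i]) for i in range(4)]); W=np.array([plane(n,p,z) for p in P]); return P,W
T=[(162+u/10-.45,294+v/10-.45) for u,v in((90,95),(235,50),(265,235),(135,268))]
S=[(460+u/10-.45,270+v/10-.45) for u,v in((170,80),(360,125),(315,325),(128,275))]
R={}
for n,im,C in(("top",t,T),("scene",s,S)):
    P,W=quad(n,im,C,54); R[n]=P.mean(0)
    e=[W[(i+1)%4]-W[i] for i in range(4)]
    print(n,P.tolist(),"c",W.mean(0),"len",[round(np.linalg.norm(v),1) for v in e],"deg",[round(np.degrees(np.arctan2(v[1],v[0])),1) for v in e])
print(tri(R["top"],R["scene"]))
# wing: dark disc + red/white
x,y=350,238
for n,im,bx in(("top",t,(352,240,36,32)),("scene",s,(228,196,34,36))):
    c=im[bx[1]:bx[1]+bx[3],bx[0]:bx[0]+bx[2]].astype(int); c=cv2.resize(c.astype(np.uint8),None,fx=6,fy=6,interpolation=cv2.INTER_CUBIC).astype(int)
    m=((c[...,2]-np.maximum(c[...,0],c[...,1]))>25).astype(np.uint8)
    f=max(cv2.findContours(m,cv2.RETR_EXTERNAL,cv2.CHAIN_APPROX_NONE)[0],key=cv2.contourArea)
    g=lambda u:(np.array(u)+.5)/6-.5+bx[:2]
    bp=g(cv2.boxPoints(cv2.minAreaRect(f))); print(n,"red rect",bp.tolist(),"z100",[plane(n,p,100.5)[:2].round(1).tolist() for p in bp])
E
```

```text
top [[170.3435516357422, 302.3798522949219], [184.1512908935547, 298.0497741699219], [188.32518005371094, 317.3190612792969], [174.42030334472656, 320.5476989746094]] c [437.27 252.49  54.  ] len [np.float64(35.0), np.float64(48.1), np.float64(34.5), np.float64(45.4)] deg [np.float64(-71.7), np.float64(-165.4), np.float64(103.9), np.float64(15.2)]
scene [[477.11822509765625, 276.31787109375], [495.4666748046875, 282.5621643066406], [490.8992004394531, 302.6116638183594], [471.6327209472656, 297.05029296875]] c [436.65 250.01  54.  ] len [np.float64(35.5), np.float64(46.0), np.float64(36.0), np.float64(48.4)] deg [np.float64(102.7), np.float64(15.6), np.float64(-73.5), np.float64(-165.0)]
(array([437.59, 251.15,  55.83]), np.float64(1.3916299076738903))
top red rect [[361.51126289367676, 257.0157642364502], [362.69594860076904, 249.9076566696167], [379.99324226379395, 252.7905397415161], [378.808557510376, 259.89864921569824]] z100 [[567.3, -187.3], [584.4, -190.1], [578.1, -231.5], [561.0, -228.6]]
scene red rect [[230.71040725708008, 208.83102893829346], [239.35405349731445, 199.22697949409485], [259.08701515197754, 216.9866485595703], [250.44336891174316, 226.5906982421875]] z100 [[591.6, -232.6], [563.1, -234.3], [574.8, -174.8], [602.5, -173.7]]
```

Targets (two-view average): hub (551.2, 233.6), block (436.9, 251.0) with its long side at 15.2°. Box yaw is −3.8°, sleeve at box y ≈ +40.4, and the screw is about 1.49 rad open.

```bash
cat > go.py <<'E'
# usage: go.py X Y Z YAWdeg -> shift in tool axes and twist from the measured pose
import sys,numpy as np
from workcell import r
from scipy.spatial.transform import Rotation as Ro
s=r.sense(); R=Ro.from_quat(s["tool_rot"]).as_matrix(); yaw=np.degrees(np.arctan2(R[1,0],R[0,0]))
print("t %.2f"%s["time"],"pos",s["ee_pos"].round(1),"yaw %.2f"%yaw,"tilt",R[:2,2].round(3),"F",s["contact_force"].round(1),"M",s["wrist_torque"].round(2),"op %.3f gf %.0f"%(s["opening"],s["gripper_force"]),"q7 %.2f"%s["joints"][6])
if len(sys.argv)>4:
    g=np.array(sys.argv[1:4],float); d=(float(sys.argv[4])-yaw+180)%360-180
    print("shift",(R.T@(g-s["ee_pos"])).round(1),"twist %.3f"%-np.radians(d))
E
cat > box.py <<'E'
import sys,numpy as np  # box x,y -> world (robot frame) ; optional dx dy correction
c,s0=586.55,-24.7; off=np.array([-.7,-1.8]); a=np.radians(86.2); d=np.array([np.cos(a),np.sin(a)]); n=np.array([d[1],-d[0]])
W=lambda bx,by:(c+bx)*n+(s0+by)*d+off
if __name__=="__main__":
    for y in map(float,sys.argv[1:]): print(y,W(0,y).round(1))
E
python3 box.py -7.5 -51 -147
```

```text
-7.5 [582.4 -72.8]
-51.0 [ 579.5 -116.2]
-147.0 [ 573.2 -212. ]
```

Emit:
move_arm:
  xyz:
    - [599,-644,0]
    - [599,-644,0]
    - [599,-644,0]
    - [599,-644,0]
    - [599,-644,0]
    - [599,-644,0]
    - [599,-644,0]
    - [599,-644,0]
  twist: [-1.094,-1.094,-1.094,-1.094,-1.094,-1.094,-1.094,-1.094]
  hand: [0,0,0,0,0,0,0,0]

```text
time: 0.77
ee_pos: [369.9, -279.8, 249.7]
tool_rot: [0.76, 0.65, -0.0, -0.0]
contact_force: [0.4, -0.5, 0.9]
opening: 1.0
gripper_force: 0.0
```

```bash
python3 go.py 551.2 233.6 110 86.2
```

```text
t 0.77 pos [ 369.9 -279.8  249.7] yaw 81.11 tilt [-0. -0.] F [ 0.4 -0.5  0.9] M [ 0.01 -0.07 -0.03] op 1.000 gf 0 q7 0.46
shift [535.3  99.8 139.5] twist -0.089
```

Emit:
move_arm:
  xyz:
    - [535,100,100]
    - [535,100,100]
    - [535,100,100]
    - [535,100,100]
    - [535,100,100]
    - [535,100,100]
    - [535,100,100]
    - [535,100,100]
  twist: [-0.089,-0.089,-0.089,-0.089,-0.089,-0.089,-0.089,-0.089]
  hand: [0,0,0,0,0,0,0,0]

```text
time: 1.43
ee_pos: [481.0, 28.3, 189.5]
tool_rot: [0.732, 0.681, -0.0, 0.0]
contact_force: [1.7, -0.4, -0.8]
opening: 1.001
gripper_force: 0.0
```

```bash
python3 go.py 551.2 233.6 110 86.2
```

```text
t 1.43 pos [481.   28.3 189.5] yaw 85.85 tilt [ 0.    -0.001] F [ 1.7 -0.4 -0.8] M [-0.03 -0.07 -0.05] op 1.001 gf 0 q7 -0.20
shift [209.9  55.1  79.3] twist -0.006
```

Emit:
move_arm:
  xyz:
    - [210,55,79]
    - [210,55,79]
    - [210,55,79]
    - [210,55,79]
    - [210,55,79]
    - [210,55,79]
    - [210,55,79]
    - [210,55,79]
  twist: [-0.006,-0.006,-0.006,-0.006,-0.006,-0.006,-0.006,-0.006]
  hand: [0,0,0,0,0,0,0,0]

```text
time: 2.1
ee_pos: [549.9, 233.5, 109.5]
tool_rot: [0.729, 0.685, -0.001, -0.001]
contact_force: [-0.4, -0.5, -0.3]
opening: 0.999
gripper_force: 0.0
```

```bash
python3 go.py 551.2 233.6 42 86.2; python3 - <<'E'
from h import *
t=vision.camera("top"); s=vision.camera("scene")
a=cv2.resize(t[225:305,150:250],(400,320),interpolation=cv2.INTER_CUBIC); b=cv2.resize(s[240:380,390:530],(400,400),interpolation=cv2.INTER_CUBIC)
o=np.zeros((400,800,3),np.uint8);o[:320,:400]=a;o[:,400:]=b;cv2.imwrite('pics/over.png',o)
E
```

```text
t 2.10 pos [549.9 233.5 109.5] yaw 86.40 tilt [-0.003  0.   ] F [-0.4 -0.5 -0.3] M [-0.01 -0.01  0.02] op 0.999 gf 0 q7 -0.77
shift [ 0.2  1.5 67.5] twist 0.003
```

View pics/over.png

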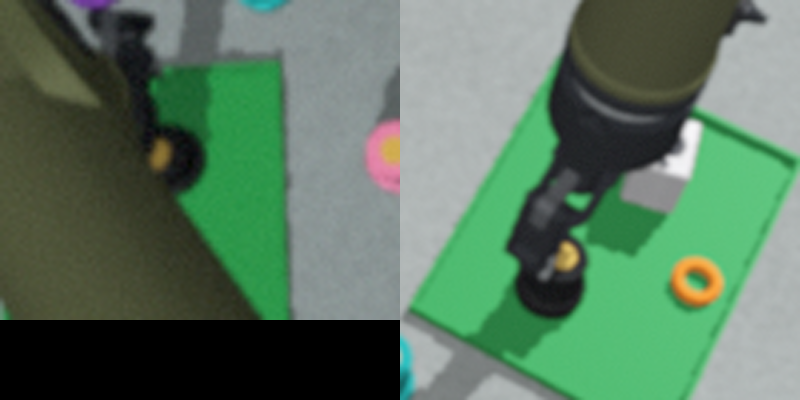

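The picture shows the open gripper straddling the hub, with the +x finger in front of the brass spot at scene px (447,330). The block is clear, so I'll descend and grip.

Emit:
move_arm:
  xyz:
    - [0,1.5,25]
    - [0,1.5,50]
    - [0,1.5,67]
    - [0,1.5,67]
    - [0,1.5,67]
    - [0,1.5,67]
  twist: [0,0,0,0,0,0]
  hand: [0,0,0,0,0,0]

```text
time: 2.7
ee_pos: [553.6, 231.2, 45.4]
tool_rot: [0.731, 0.683, 0.001, 0.001]
contact_force: [0.3, 0.2, 1.1]
opening: 0.996
gripper_force: 0.0
```

Emit:
move_arm:
  xyz:
    - [0,0,0]
    - [0,0,0]
    - [0,0,0]
    - [0,0,0]
    - [0,0,0]
    - [0,0,0]
    - [0,0,0]
    - [0,0,0]
  twist: [0,0,0,0,0,0,0,0]
  hand: [0.3,0.6,1,1,1,1,1,1]
  grip_force: 30

```text
time: 3.37
ee_pos: [552.9, 232.2, 44.5]
tool_rot: [0.73, 0.683, 0.0, 0.0]
contact_force: [-1.7, -0.6, 4.2]
opening: 0.407
gripper_force: 30.2
```

```bash
python3 go.py 551.2 233.6 110 86.2
```

```text
t 3.37 pos [552.9 232.2  44.5] yaw 86.23 tilt [ 0.001 -0.   ] F [-1.7 -0.6  4.2] M [-0.15  0.24 -0.01] op 0.407 gf 30 q7 -0.81
shift [  1.3  -1.7 -65.5] twist 0.000
```

Emit:
move_arm:
  xyz:
    - [0,0,-35]
    - [0,0,-70]
    - [-40,7,-75]
    - [-80,13,-75]
    - [-120,20,-75]
    - [-160,26,-75]
    - [-200,33,-75]
    - [-240,39,-75]
  twist: [0,0,0,0,0,0,0,0]
  hand: [1,1,1,1,1,1,1,1]

```text
time: 4.03
ee_pos: [575.2, -12.1, 118.4]
tool_rot: [0.73, 0.683, -0.0, -0.0]
contact_force: [1.1, -0.1, -1.1]
opening: 0.402
gripper_force: 30.3
```

```bash
python3 go.py 582.3 -74.2 100 86.2
```

```text
t 4.03 pos [575.2 -12.1 118.4] yaw 86.23 tilt [-0. -0.] F [ 1.1 -0.1 -1.1] M [ 0.   -0.03 -0.  ] op 0.402 gf 30 q7 -0.30
shift [-61.5  11.2  18.4] twist 0.001
```

Emit:
move_arm:
  xyz:
    - [-31,6,0]
    - [-62,11,10]
    - [-62,11,18]
    - [-62,11,18]
    - [-62,11,18]
    - [-62,11,18]
  twist: [0,0,0,0,0,0]
  hand: [1,1,1,1,1,1]

```text
time: 4.53
ee_pos: [582.5, -70.7, 100.9]
tool_rot: [0.729, 0.684, 0.0, -0.0]
contact_force: [0.6, 1.6, -0.7]
opening: 0.401
gripper_force: 30.3
```

```bash
python3 go.py 582.3 -74.2 66 86.2; python3 - <<'E'
from h import *
t=vision.camera("top"); s=vision.camera("scene")
cv2.imwrite('pics/t3.png',t);cv2.imwrite('pics/s3.png',s)
a=cv2.resize(t[220:290,260:360],(400,280),interpolation=cv2.INTER_CUBIC); b=cv2.resize(s[200:320,240:360],(400,400),interpolation=cv2.INTER_CUBIC)
o=np.zeros((400,800,3),np.uint8);o[:280,:400]=a;o[:,400:]=b;cv2.imwrite('pics/over2.png',o)
E
python3 go.py 582.3 -74.2 66 86.2
```

```text
t 4.53 pos [582.5 -70.7 100.9] yaw 86.36 tilt [-0.     0.001] F [ 0.6  1.6 -0.7] M [ 0.02 -0.04  0.05] op 0.401 gf 30 q7 -0.21
shift [-3.6  0.  34.9] twist 0.003
t 4.63 pos [582.8 -70.7 101.3] yaw 86.39 tilt [0.001 0.   ] F [ 0.9  0.4 -0.8] M [ 0.03 -0.01 -0.02] op 0.409 gf 30 q7 -0.21
shift [-3.5 -0.3 35.3] twist 0.003
```

View pics/over2.png

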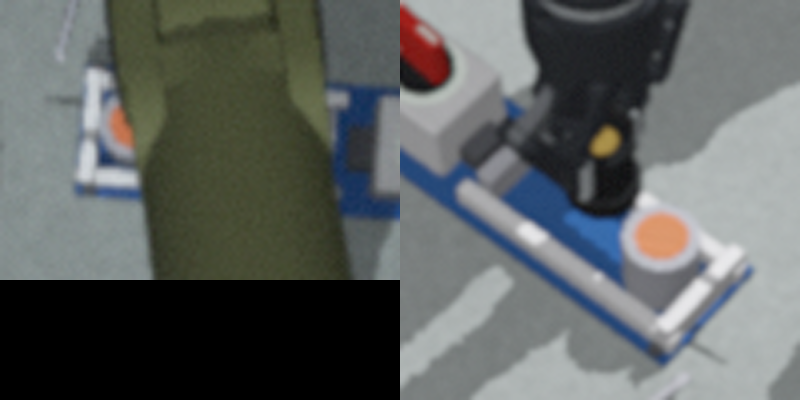

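The scene view shows the held hub over the trough, its brass spot at px (301,242), partly hidden by a finger, and the sleeve cap at about (318,270). I'll use the spot against the TCP as a rough check on the camera offset.

```bash
python3 - <<'E'
from h import *
s=cv2.imread('pics/s3.png')
p=blob(s,(290,230,24,24),(12,100,90),(32,255,255)); c=p[3]; print(p[0],p[1],c.min(0),c.max(0))
(x,y),rad=cv2.minEnclosingCircle(c.astype(np.float32)); print(x,y,rad)
# upper/right rim: fit via ellipse
for q in(p[0],(x,y)): print(plane("scene",q,111))
p=blob(s,(304,260,30,26),(3,90,120),(16,255,255)); print(p[0],plane("scene",p[0],56))
E
```

```text
[301.23360842 242.23825932] 54.416666666666664 [296.91666667 237.58333333] [305.41666667 246.25      ]
300.843505859375 242.15647888183594 4.869215488433838
[580.86488465 -68.22679812 111.        ]
[581.13950773 -68.92774162 111.        ]
[318.00260351 270.4481992 ] [584.89578871 -26.80390951  56.        ]
```

Emit:
move_arm:
  xyz:
    - [-4.8,-0.7,0]
    - [-4.8,-0.7,15]
    - [-4.8,-0.7,28]
    - [-4.8,-0.7,34]
    - [-4.8,-0.7,38]
    - [-4.8,-0.7,42]
    - [-4.8,-0.7,42]
    - [-4.8,-0.7,42]
  twist: [0,0,0,0,0,0,0,0]
  hand: [1,1,1,1,1,1,1,1]

```text
time: 5.3
ee_pos: [581.6, -77.3, 58.8]
tool_rot: [0.73, 0.683, 0.0, -0.0]
contact_force: [0.4, -0.3, -0.3]
opening: 0.406
gripper_force: 30.3
```

```bash
python3 go.py 581.8 -75.4 47 86.2
```

```text
t 5.30 pos [581.6 -77.3  58.8] yaw 86.23 tilt [0. 0.] F [ 0.4 -0.3 -0.3] M [ 0.06  0.03 -0.03] op 0.406 gf 30 q7 -0.23
shift [ 1.9  0.1 11.8] twist 0.001
```

Emit:
move_arm:
  xyz:
    - [1.5,0,3]
    - [1.5,0,6]
    - [1.5,0,9]
    - [1.5,0,12]
    - [1.5,0,12]
    - [1.5,0,12]
  twist: [0,0,0,0,0,0]
  hand: [1,1,1,1,1,1]

```text
time: 5.8
ee_pos: [581.5, -75.9, 46.6]
tool_rot: [0.73, 0.683, -0.0, -0.0]
contact_force: [1.0, 0.1, -1.0]
opening: 0.402
gripper_force: 30.5
```

```bash
python3 go.py 581.8 -75.4 47 86.2
```

```text
t 5.80 pos [581.5 -75.9  46.6] yaw 86.22 tilt [-0. -0.] F [ 1.   0.1 -1. ] M [ 0.05 -0.    0.01] op 0.402 gf 30 q7 -0.24
shift [ 0.5  0.3 -0.4] twist 0.000
```

Emit:
move_arm:
  xyz:
    - [0,0,1]
    - [0,0,1.5]
    - [0,0,1.5]
  twist: [0,0,0]
  hand: [1,1,1]

```text
time: 6.05
ee_pos: [581.6, -75.9, 46.4]
tool_rot: [0.73, 0.683, -0.0, 0.0]
contact_force: [-4.0, 0.4, 8.3]
opening: 0.407
gripper_force: 31.3
```

```bash
python3 go.py 581.8 -75.4 47 86.2
```

```text
t 6.05 pos [581.6 -75.9  46.4] yaw 86.22 tilt [-0.    -0.001] F [-4.   0.4  8.3] M [0.03 0.8  0.02] op 0.407 gf 31 q7 -0.24
shift [ 0.6  0.2 -0.6] twist 0.000
```

Hub is on the floor (contact at TCP z 46.4). I'll release, rise and head for the block.

Emit:
move_arm:
  xyz:
    - [0,0,-1]
    - [0,0,-1]
    - [0,0,-1]
    - [0,0,-30]
    - [0,0,-65]
    - [40,-15,-70]
    - [80,-35,-70]
    - [120,-55,-70]
  twist: [0,0,0,0,0,0,0,-0.1]
  hand: [0,0,0,0,0,0,0,0]

```text
time: 6.72
ee_pos: [537.8, 41.5, 116.2]
tool_rot: [0.696, 0.718, 0.001, 0.001]
contact_force: [0.2, 1.5, -0.3]
opening: 0.999
gripper_force: 0.0
```

```bash
python3 go.py 436.9 251.0 110 105.2
```

```text
t 6.72 pos [537.8  41.5 116.2] yaw 91.86 tilt [0.002 0.   ] F [ 0.2  1.5 -0.3] M [ 0.06 -0.02  0.  ] op 0.999 gf 0 q7 -0.28
shift [212.7 -94.    5.9] twist -0.233
```

Emit:
move_arm:
  xyz:
    - [38,-17,0]
    - [76,-34,0]
    - [114,-51,0]
    - [152,-68,6]
    - [190,-85,6]
    - [213,-94,6]
    - [213,-94,6]
    - [213,-94,6]
  twist: [-0.1,-0.2,-0.233,-0.233,-0.233,-0.233,-0.233,-0.233]
  hand: [0,0,0,0,0,0,0,0]

```text
time: 7.38
ee_pos: [435.3, 251.9, 109.3]
tool_rot: [0.605, 0.796, 0.0, 0.0]
contact_force: [0.4, -0.8, -0.4]
opening: 1.0
gripper_force: 0.0
```

```bash
python3 - <<'E'
from h import *
np.set_printoptions(precision=2,suppress=True)
t=vision.camera("top"); s=vision.camera("scene"); cv2.imwrite('pics/t4.png',t);cv2.imwrite('pics/s4.png',s)
for k,a,b,lo,hi,z in(("hub",(306,246,18,18),(290,236,30,30),(14,100,90),(32,255,255),56),("sleeve",(282,240,24,24),(304,260,30,26),(3,90,120),(16,255,255),56)):
    p=blob(t,a,lo,hi);q=blob(s,b,lo,hi); print(k,p[0],p[1],q[0],q[1],*tri(p[0],q[0]),plane("top",p[0],z),plane("scene",q[0],z))
# jaw face top edge
o=np.vstack([cv2.resize(t[225:283,270:400],None,fx=5,fy=5,interpolation=cv2.INTER_CUBIC),cv2.resize(s[220:290,230:360],None,fx=4.4,fy=4.4,interpolation=cv2.INTER_CUBIC).__getitem__((slice(0,300),slice(0,572))).copy() if 0 else cv2.resize(s[220:280,230:360],(650,300),interpolation=cv2.INTER_CUBIC)])
cv2.imwrite('pics/box4.png',o)
E
python3 go.py 436.9 251.0 43 105.2
```

```text
hub [313.4  252.52] 39.416666666666664 [298.73 256.15] 72.48611111111111 [581.81 -73.47  60.52] 1.6444961510254206 [581.71 -72.52  56.  ] [580.06 -76.36  56.  ]
sleeve [293.42 250.33] 111.34722222222223 [318.   270.45] 146.66666666666666 [586.53 -24.21  60.33] 1.644987037891712 [586.44 -23.1   56.  ] [584.9 -26.8  56. ]
t 7.48 pos [436.8 249.3 109. ] yaw 105.24 tilt [ 0.    -0.001] F [-0.1 -0.6 -0.5] M [-0.03 -0.04  0.03] op 1.000 gf 0 q7 -0.50
shift [ 1.7  0.6 66. ] twist 0.001
```

View pics/box4.png

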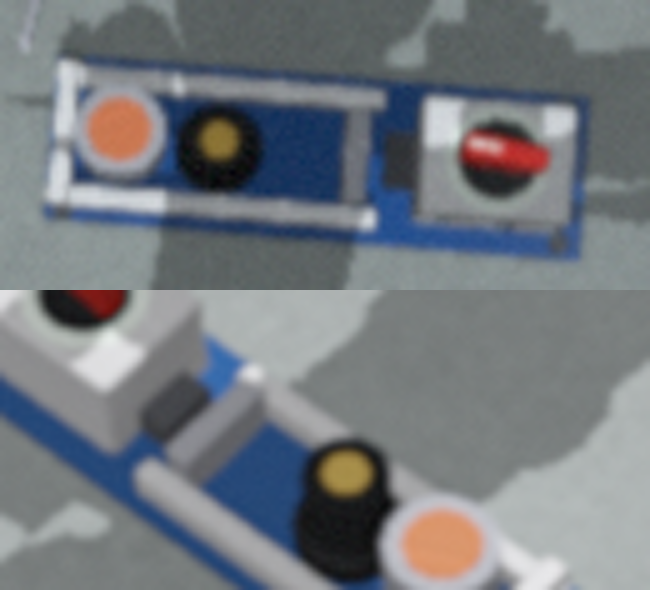

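The picture shows the hub standing upright in the trough, top px (313,252), between the sleeve (293,250) and the jaw (339–344, 256). Hub's TCP at release matches the top camera across the trough, so I'll trust that camera there. Now I'll grip the block and measure the jaw edge.

Emit:
move_arm:
  xyz:
    - [1.5,0.5,30]
    - [1.5,0.5,55]
    - [1.5,0.5,66]
    - [1.5,0.5,66]
    - [1.5,0.5,66]
    - [1.5,0.5,66]
    - [1.5,0.5,66]
  twist: [0,0,0,0,0,0,0]
  hand: [0,0,0,0,0,0,0]

```text
time: 8.07
ee_pos: [437.6, 252.1, 44.6]
tool_rot: [0.607, 0.795, 0.001, 0.001]
contact_force: [0.6, 0.3, 0.3]
opening: 1.001
gripper_force: 0.0
```

Emit:
move_arm:
  xyz:
    - [0,0,0]
    - [0,0,0]
    - [0,0,0]
    - [0,0,0]
    - [0,0,0]
    - [0,0,0]
    - [0,0,0]
    - [0,0,0]
  twist: [0,0,0,0,0,0,0,0]
  hand: [0.2,0.4,0.7,1,1,1,1,1]
  grip_force: 35

```text
time: 8.73
ee_pos: [437.0, 252.1, 43.9]
tool_rot: [0.607, 0.795, 0.0, 0.0]
contact_force: [-0.0, -1.3, 6.1]
opening: 0.532
gripper_force: 37.2
```

```bash
python3 go.py; python3 - <<'E'
from h import *
from box import c,s0,d,n
t=cv2.imread('pics/t4.png')
for a,b in(((339.3,248),(338.6,263)),((344.5,249),(343.8,263))):
    L,res=edge(t,a,b,2)
    for z in(30,6): P=plane("top",L[0],z)[:2]; print(L[0],res,z,"box",P@n-c,P@d-s0)
p=blob(t,(355,240,36,32),(172,110,60),(179,255,255)); print(p[1],p[2].tolist())
E
```

```text
t 8.73 pos [437.  252.1  43.9] yaw 105.30 tilt [0.001 0.   ] F [-0.  -1.3  6.1] M [-0.12  0.02  0.  ] op 0.532 gf 37 q7 -0.60
[338.5465 258.2472] 0.11122814952275135 30 box -7.5919483038986755 -73.13906422710258
[338.5465 258.2472] 0.11122814952275135 6 box -4.916607398409383 -74.15798207943527
[343.21365 255.95319] 0.12346261346036871 30 box -0.8665714997109717 -84.40255179107187
[343.21365 255.95319] 0.12346261346036871 6 box 1.9222990602562504 -85.61160617977754
2.486111111111111 [[362.9166650772095, 257.5833339691162], [367.5314302444458, 256.8996639251709], [367.76588344573975, 258.482213973999], [363.1511182785034, 259.16588401794434]]
```

Emit:
move_arm:
  xyz:
    - [0,0,-35]
    - [0,0,-70]
    - [-38,4,-76]
    - [-76,8,-76]
    - [-114,12,-76]
    - [-152,16,-76]
    - [-190,20,-76]
    - [-228,24,-76]
  twist: [0,0,0.05,0.1,0.15,0.2,0.25,0.3]
  hand: [1,1,1,1,1,1,1,1]

```text
time: 9.4
ee_pos: [519.2, 36.2, 118.7]
tool_rot: [0.72, 0.694, -0.001, -0.0]
contact_force: [0.3, 0.0, -0.5]
opening: 0.531
gripper_force: 37.5
```

```bash
python3 go.py 580.1 -116.2 110 86.2
```

```text
t 9.40 pos [519.2  36.2 118.7] yaw 87.97 tilt [-0.001 -0.001] F [ 0.3  0.  -0.5] M [ 0.06 -0.05  0.03] op 0.531 gf 37 q7 -0.32
shift [-150.2   66.2    8.7] twist 0.031
```

Emit:
move_arm:
  xyz:
    - [-36,16,0]
    - [-72,32,0]
    - [-108,48,0]
    - [-140,62,5]
    - [-150,66,9]
    - [-150,66,9]
    - [-150,66,9]
    - [-150,66,9]
  twist: [0.031,0.031,0.031,0.031,0.031,0.031,0.031,0.031]
  hand: [1,1,1,1,1,1,1,1]

```text
time: 10.07
ee_pos: [580.0, -111.8, 109.8]
tool_rot: [0.729, 0.685, 0.0, -0.001]
contact_force: [-0.6, 0.7, -1.5]
opening: 0.532
gripper_force: 37.3
```

```bash
python3 go.py 580.1 -116.2 65 86.2
```

```text
t 10.07 pos [ 580.  -111.8  109.8] yaw 86.45 tilt [-0.001  0.001] F [-0.6  0.7 -1.5] M [0.03 0.06 0.05] op 0.532 gf 37 q7 -0.13
shift [-4.5  0.4 44.8] twist 0.004
```

Emit:
move_arm:
  xyz:
    - [-2,0,0]
    - [-2,0,0]
    - [-2,0,0]
    - [-2,0,0]
  twist: [0.002,0.002,0.002,0.002]
  hand: [1,1,1,1]

```text
time: 10.4
ee_pos: [580.6, -115.2, 110.6]
tool_rot: [0.73, 0.684, -0.0, 0.0]
contact_force: [0.3, -0.3, -2.6]
opening: 0.532
gripper_force: 37.3
```

```bash
python3 go.py 580.1 -116.2 65 86.2
```

```text
t 10.40 pos [ 580.6 -115.2  110.6] yaw 86.28 tilt [ 0. -0.] F [ 0.3 -0.3 -2.6] M [-0.01  0.02 -0.03] op 0.532 gf 37 q7 -0.13
shift [-1.  -0.4 45.6] twist 0.001
```

Emit:
move_arm:
  xyz:
    - [-0.5,-0.4,10]
    - [-0.5,-0.4,20]
    - [-0.5,-0.4,30]
    - [-0.5,-0.4,40]
    - [-0.5,-0.4,43]
    - [-0.5,-0.4,43]
    - [-0.5,-0.4,43]
  twist: [0,0,0,0,0,0,0]
  hand: [1,1,1,1,1,1,1]

```text
time: 10.98
ee_pos: [580.0, -116.2, 66.8]
tool_rot: [0.73, 0.683, -0.0, -0.0]
contact_force: [0.0, -0.5, -1.1]
opening: 0.528
gripper_force: 37.4
```

```bash
python3 go.py 580.1 -116.2 60 86.2
```

```text
t 10.98 pos [ 580.  -116.2   66.8] yaw 86.23 tilt [-0.001  0.   ] F [ 0.  -0.5 -1.1] M [ 0.01 -0.02  0.02] op 0.528 gf 37 q7 -0.16
shift [-0.   0.1  6.8] twist 0.001
```

Emit:
move_arm:
  xyz:
    - [0,0,3]
    - [0,0,6]
    - [0,0,8]
    - [0,0,10]
    - [0,0,10]
  twist: [0,0,0,0,0]
  hand: [1,1,1,1,1]

```text
time: 11.4
ee_pos: [579.8, -116.3, 56.9]
tool_rot: [0.73, 0.683, -0.0, -0.0]
contact_force: [0.4, -0.1, -2.0]
opening: 0.532
gripper_force: 37.4
```

```bash
python3 go.py 580.1 -116.2 46 86.2
```

```text
t 11.40 pos [ 579.8 -116.3   56.9] yaw 86.22 tilt [-0.001  0.   ] F [ 0.4 -0.1 -2. ] M [ 0.01 -0.01  0.01] op 0.532 gf 37 q7 -0.16
shift [ 0.2  0.3 10.9] twist 0.000
```

Bottom is below the wall tops with no contact. I'll continue to the floor.

Emit:
move_arm:
  xyz:
    - [0,0.2,3]
    - [0,0.2,6]
    - [0,0.2,9]
    - [0,0.2,11]
    - [0,0.2,12]
    - [0,0.2,12]
  twist: [0,0,0,0,0,0]
  hand: [1,1,1,1,1,1]

```text
time: 11.9
ee_pos: [580.2, -116.3, 45.9]
tool_rot: [0.73, 0.683, -0.001, -0.0]
contact_force: [-3.0, -0.2, 4.7]
opening: 0.532
gripper_force: 38.1
```

```bash
python3 go.py 580.1 -116.2 46 86.2
```

```text
t 11.90 pos [ 580.2 -116.3   45.9] yaw 86.22 tilt [-0.001 -0.001] F [-3.  -0.2  4.7] M [ 0.04  0.6  -0.02] op 0.532 gf 38 q7 -0.17
shift [ 0.1 -0.1 -0.1] twist 0.000
```

Block is on the floor. I'll release, rise and move to above the wing.

Emit:
move_arm:
  xyz:
    - [0,0,-1]
    - [0,0,-1]
    - [0,0,-1]
    - [0,0,-1]
    - [0,0,-40]
    - [0,0,-80]
    - [0,0,-120]
    - [0,0,-120]
  twist: [0,0,0,0,0,0,0,0]
  hand: [0,0,0,0,0,0,0,0]

```text
time: 12.57
ee_pos: [585.3, -116.4, 173.7]
tool_rot: [0.73, 0.683, 0.004, 0.006]
contact_force: [1.2, -0.2, 0.3]
opening: 0.997
gripper_force: 0.0
```

```bash
python3 go.py 573.6 -211.2 150 86.2; python3 - <<'E'
from h import *
np.set_printoptions(precision=2,suppress=True)
s=vision.camera("scene"); cv2.imwrite('pics/s5.png',s); t=cv2.imread('pics/t4.png')
o=np.hstack([cv2.resize(s[195:295,225:350],(500,400),interpolation=cv2.INTER_CUBIC),cv2.resize(t[238:274,355:391],(300,300),interpolation=cv2.INTER_CUBIC)[:,:].copy() if 0 else np.vstack([cv2.resize(t[238:274,352:388],(300,300),interpolation=cv2.INTER_CUBIC),np.zeros((100,300,3),np.uint8)])])
cv2.imwrite('pics/o5.png',o)
E
```

```text
t 12.57 pos [ 585.3 -116.4  173.7] yaw 86.23 tilt [ 0.013 -0.004] F [ 1.2 -0.2  0.3] M [-0.01 -0.1  -0.02] op 0.997 gf 0 q7 -0.09
shift [-95.3  -5.7  23.9] twist 0.001
```

View pics/o5.png

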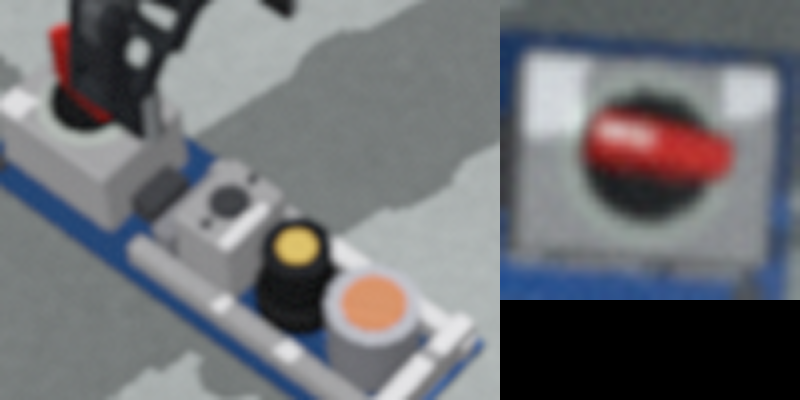

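The scene shows sleeve, hub and block upright in a row between the end wall and the jaw. Wing in the top view is at about (371,256), its line pointing left. I'll refine the wing angle from its top edge and white line.

```bash
python3 - <<'E'
from h import *
np.set_printoptions(precision=2,suppress=True)
t=cv2.imread('pics/t4.png'); f=lambda u,v:(352+(u-500)/8.333-.45,238+v/8.333-.45)
def ang(A,B): d=(B-A)[:2]; a=np.degrees(np.arctan2(d[1],d[0])); return (a+3.8)%180
for a,b in((f(630,110),f(720,137)),(f(600,165),f(715,180))):
    L,res=edge(t,a,b,1.5); z=100.5; print(res,plane("top",L[0],z),"theta deg",ang(plane("top",L[0]-5*L[1],z),plane("top",L[0]+5*L[1],z)))
p=blob(t,(358,246,16,14),(0,0,190),(179,110,255)); B=p[2]; print(p[0],p[1],B)
e=B[1]-B[0],B[2]-B[1]; d=max(e,key=np.linalg.norm)/2; print("line th",ang(plane("top",p[0]-d,100.5),plane("top",p[0]+d,100.5)),plane("top",p[0],100.5))
E
```

```text
0.3612022325415303 [ 578.58 -217.01  100.5 ] theta deg 95.18478392154526
0.2708654126142629 [ 566.22 -210.12  100.5 ] theta deg 77.39829418659664
[359.43 249.43] 28.76388888888889 [[357.58 253.58]
 [357.58 245.58]
 [361.58 245.58]
 [361.58 253.58]]
line th 3.9673846531659747 [ 585.48 -182.29  100.5 ]
```

Emit:
move_arm:
  xyz:
    - [-36,-2,5]
    - [-72,-4,10]
    - [-95,-5,20]
    - [-95,-5,20]
    - [-95,-5,20]
    - [-95,-5,20]
    - [-95,-5,20]
    - [-95,-5,20]
  twist: [0.07,0.07,0.07,0.07,0.07,0.07,0.07,0.07]
  hand: [0,0,0,0,0,0,0,0]

```text
time: 13.28
ee_pos: [569.6, -208.9, 145.5]
tool_rot: [0.753, 0.658, 0.0, 0.0]
contact_force: [-0.1, 1.3, 0.4]
opening: 1.004
gripper_force: 0.0
```

```bash
python3 go.py 573.9 -211 85 82.2
```

```text
t 13.28 pos [ 569.6 -208.9  145.5] yaw 82.37 tilt [0. 0.] F [-0.1  1.3  0.4] M [-0.   -0.05  0.  ] op 1.004 gf 0 q7 -0.01
shift [-1.5  4.5 60.5] twist 0.003
```

Emit:
move_arm:
  xyz:
    - [-1,4,20]
    - [-1,4,40]
    - [-1,4,55]
    - [-1,4,60]
    - [-1,4,60]
    - [-1,4,60]
    - [-1,4,60]
    - [-1,4,60]
  twist: [0,0,0,0,0,0,0,0]
  hand: [0,0,0,0,0,0,0,0]

```text
time: 13.95
ee_pos: [573.8, -212.4, 86.6]
tool_rot: [0.753, 0.658, 0.0, 0.001]
contact_force: [0.6, 0.2, 0.5]
opening: 1.001
gripper_force: 0.0
```

```bash
python3 go.py 573.9 -211 85 82.2
```

```text
t 13.95 pos [ 573.8 -212.4   86.6] yaw 82.22 tilt [ 0.002 -0.001] F [0.6 0.2 0.5] M [-0.   -0.01 -0.  ] op 1.001 gf 0 q7 -0.05
shift [ 1.4 -0.1  1.6] twist 0.000
```

Emit:
move_arm:
  xyz:
    - [1,0,1.5]
    - [1,0,1.5]
    - [1,0,1.5]
    - [1,0,1.5]
    - [1,0,1.5]
    - [1,0,1.5]
    - [1,0,1.5]
    - [1,0,1.5]
  twist: [0,0,0,0,0,0,0,0]
  hand: [0.3,0.6,0.8,1,1,1,1,1]
  grip_force: 40

```text
time: 14.62
ee_pos: [573.5, -211.5, 83.9]
tool_rot: [0.754, 0.657, 0.0, 0.0]
contact_force: [1.1, 0.0, 0.5]
opening: 0.133
gripper_force: 43.8
```

Emit:
move_arm:
  xyz:
    - [0,0,0]
    - [0,0,0]
    - [0,0,0]
  twist: [0,0,0]
  hand: [1,1,1]

```text
time: 14.87
ee_pos: [573.5, -211.5, 84.0]
tool_rot: [0.754, 0.657, 0.0, 0.0]
contact_force: [2.5, -1.0, -0.4]
opening: 0.135
gripper_force: 43.8
```

```bash
python3 go.py 573.9 -211 85 82.2
```

```text
t 14.87 pos [ 573.5 -211.5   84. ] yaw 82.21 tilt [ 0.001 -0.   ] F [ 2.5 -1.  -0.4] M [-0.1  -0.51  0.04] op 0.135 gf 44 q7 -0.05
shift [ 0.6  0.3 -1. ] twist 0.000
```

Emit:
move_arm:
  xyz:
    - [0,0,0]
    - [0,0,0]
    - [0,0,0]
    - [0,0,0]
    - [0,0,0]
    - [0,0,0]
    - [0,0,0]
    - [0,0,0]
  twist: [0.1,0.2,0.3,0.4,0.5,0.6,0.7,0.8]
  hand: [1,1,1,1,1,1,1,1]

```text
time: 15.53
ee_pos: [573.7, -211.7, 84.0]
tool_rot: [0.951, 0.31, 0.001, 0.001]
contact_force: [4.1, -1.0, -0.7]
opening: 0.136
gripper_force: 43.6
```

```bash
python3 go.py 573.9 -211 84 -3.8
```

```text
t 15.53 pos [ 573.7 -211.7   84. ] yaw 36.10 tilt [ 0.002 -0.001] F [ 4.1 -1.  -0.7] M [-0.23 -0.67  0.08] op 0.136 gf 44 q7 -0.80
shift [ 0.5 -0.4 -0. ] twist 0.696
```

Emit:
move_arm:
  xyz:
    - [0,0,0]
    - [0,0,0]
    - [0,0,0]
    - [0,0,0]
    - [0,0,0]
    - [0,0,0]
    - [0,0,0]
    - [0,0,0]
  twist: [0.1,0.2,0.3,0.4,0.5,0.57,0.6,0.6]
  hand: [1,1,1,1,1,1,1,1]

```text
time: 16.2
ee_pos: [573.8, -211.8, 83.9]
tool_rot: [1.0, 0.017, 0.001, 0.001]
contact_force: [4.7, -2.1, -1.8]
opening: 0.135
gripper_force: 43.7
```

```bash
python3 go.py 573.9 -211 84 -3.8
```

```text
t 16.20 pos [ 573.8 -211.8   83.9] yaw 1.95 tilt [ 0.002 -0.001] F [ 4.7 -2.1 -1.8] M [-0.45 -0.88 -0.1 ] op 0.135 gf 44 q7 -1.36
shift [ 0.1 -0.8 -0.1] twist 0.100
```

Emit:
move_arm:
  xyz:
    - [0,0,0]
    - [0,0,0]
    - [0,0,0]
  twist: [0.03,0.06,0.06]
  hand: [1,1,1]

```text
time: 16.45
ee_pos: [573.8, -211.9, 83.9]
tool_rot: [1.0, -0.013, 0.001, 0.0]
contact_force: [5.1, -3.3, -2.7]
opening: 0.13
gripper_force: 43.6
```

```bash
python3 go.py 573.9 -211 84 -3.8
```

```text
t 16.45 pos [ 573.8 -211.9   83.9] yaw -1.44 tilt [ 0.002 -0.001] F [ 5.1 -3.3 -2.7] M [-0.54 -0.99 -0.06] op 0.130 gf 44 q7 -1.41
shift [ 0.1 -0.9 -0.1] twist 0.041
```

Emit:
move_arm:
  xyz:
    - [0,0,0]
    - [0,0,0]
    - [0,0,0]
  twist: [0.03,0.05,0.05]
  hand: [1,1,1]

```text
time: 16.7
ee_pos: [573.8, -211.9, 83.9]
tool_rot: [0.999, -0.037, 0.001, 0.001]
contact_force: [4.7, -1.7, -2.2]
opening: 0.134
gripper_force: 43.6
```

```bash
python3 go.py 573.9 -211 84 -3.8
```

```text
t 16.70 pos [ 573.8 -211.9   83.9] yaw -4.18 tilt [ 0.002 -0.001] F [ 4.7 -1.7 -2.2] M [-0.57 -0.98  0.43] op 0.134 gf 44 q7 -1.46
shift [ 0.1 -0.9 -0.1] twist -0.007
```

Emit:
move_arm:
  xyz:
    - [0,0,0]
    - [0,0,0]
    - [0,0,0]
  twist: [0.02,0.04,0.04]
  hand: [1,1,1]

```text
time: 16.95
ee_pos: [573.6, -211.9, 84.0]
tool_rot: [0.998, -0.056, 0.001, 0.001]
contact_force: [3.6, -3.6, -2.2]
opening: 0.137
gripper_force: 62.3
```

```bash
python3 go.py 573.9 -211 84 -3.8
```

```text
t 16.95 pos [ 573.6 -211.9   84. ] yaw -6.41 tilt [ 0.001 -0.002] F [ 3.6 -3.6 -2.2] M [-0.61 -0.84  1.2 ] op 0.137 gf 62 q7 -1.50
shift [ 0.2 -0.9 -0. ] twist -0.046
```

Seated: torque rises to 1.2 N m, with contact at tool yaw ≈ −3.1…−3.8°. Now I'll back off a quarter turn.

Emit:
move_arm:
  xyz:
    - [0,0,0]
    - [0,0,0]
    - [0,0,0]
    - [0,0,0]
    - [0,0,0]
    - [0,0,0]
    - [0,0,0]
    - [0,0,0]
  twist: [-0.05,-0.15,-0.25,-0.35,-0.45,-0.55,-0.65,-0.75]
  hand: [1,1,1,1,1,1,1,1]

```text
time: 17.62
ee_pos: [573.6, -211.8, 84.0]
tool_rot: [0.949, 0.314, 0.001, 0.0]
contact_force: [4.9, -3.0, -1.3]
opening: 0.131
gripper_force: 43.5
```

Emit:
move_arm:
  xyz:
    - [0,0,0]
    - [0,0,0]
    - [0,0,0]
    - [0,0,0]
    - [0,0,0]
    - [0,0,0]
    - [0,0,0]
    - [0,0,0]
  twist: [-0.1,-0.2,-0.3,-0.4,-0.5,-0.6,-0.7,-0.78]
  hand: [1,1,1,1,1,1,1,1]

```text
time: 18.28
ee_pos: [573.4, -211.7, 83.9]
tool_rot: [0.759, 0.652, 0.0, 0.0]
contact_force: [3.5, -1.4, -1.1]
opening: 0.137
gripper_force: 43.6
```

Emit:
move_arm:
  xyz:
    - [0,0,0]
    - [0,0,0]
    - [0,0,0]
  twist: [0,0,0]
  hand: [1,1,1]

```text
time: 18.53
ee_pos: [573.4, -211.6, 83.9]
tool_rot: [0.761, 0.649, 0.0, 0.0]
contact_force: [5.1, -2.7, -1.1]
opening: 0.133
gripper_force: 43.8
```

```bash
python3 go.py 573.9 -211 84 86.6
```

```text
t 18.53 pos [ 573.4 -211.6   83.9] yaw 80.94 tilt [ 0.001 -0.   ] F [ 5.1 -2.7 -1.1] M [-0.47 -0.95  0.1 ] op 0.133 gf 44 q7 -0.07
shift [ 0.7  0.4 -0.1] twist -0.099
```

Emit:
move_arm:
  xyz:
    - [0,0,0]
    - [0,0,0]
    - [0,0,0]
    - [0,0,0]
    - [0,0,0]
  twist: [-0.05,-0.097,-0.097,-0.097,-0.097]
  hand: [1,1,1,1,1]

```text
time: 18.95
ee_pos: [573.4, -211.7, 84.0]
tool_rot: [0.728, 0.685, 0.0, 0.001]
contact_force: [4.8, -3.1, -1.6]
opening: 0.141
gripper_force: 43.8
```

```bash
python3 go.py 573.9 -211 84 86.6; python3 - <<'E'
from h import *
t=vision.camera("top"); s=vision.camera("scene"); cv2.imwrite('pics/t6.png',t); cv2.imwrite('pics/s6.png',s)
o=np.hstack([cv2.resize(s[190:300,215:350],(450,367),interpolation=cv2.INTER_CUBIC),np.vstack([cv2.resize(t[225:285,270:350],(350,262),interpolation=cv2.INTER_CUBIC),np.zeros((105,350,3),np.uint8)])])
cv2.imwrite('pics/o6.png',o)
E
```

```text
t 18.95 pos [ 573.4 -211.7   84. ] yaw 86.50 tilt [ 0.001 -0.001] F [ 4.8 -3.1 -1.6] M [-0.52 -0.95  0.07] op 0.141 gf 44 q7 0.02
shift [ 0.7  0.4 -0. ] twist -0.002
```

View pics/o6.png

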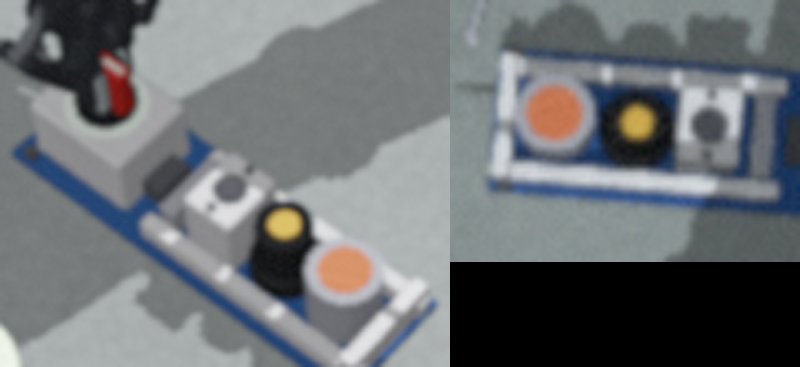

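The picture shows sleeve, hub and block upright in a row in the trough and the jaw backed off from the block. The wing is held between the fingers at tool yaw 86.5°, about 90° from the seat. Handing in.

```bash
python3 -c "
from workcell import r
print(r.hand_in())"
```

```text
the job is handed in; nothing more can be done
None
```

The job is handed in: hub and block stand upright in a row with the sleeve, the thumbscrew was seated and backed off about a quarter turn, and the gripper still holds it; robot time was about 19 s of the 72 s allowed.

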